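# Put a sneaker customiser's desk in order

### The job

Tidy the shoe-customising desk: lay the small hammer flat inside the long wooden tool tray, carrying it level by holding it at its balance point close to the heavy head; thread both tape rolls on the upright post of the tape stand, the large roll lying on the stand's base and the small roll on top of it; and stand the two glass paint jars upright in the white caddy, one in each bay (either way round), setting them down gently without dropping them. Let go of everything, and leave the trainer and the loudspeaker where they are.

Things in the scene. Friction and masses are not known exactly. Their poses are not given: they have to be found in the camera images.
- hammer: (Sizes in mm.) Short hammer lying flat, 160 long, 24 high, about 300 g. x axis along the handle to the steel head: cylinder, diameter 24, 56 long along y, axis at x = +68. Straight wooden handle x = -48 to +56, 18 wide (y), 18 high, its middle 12 up; butt 24 wide and high, to x = -80. Origin: underside, mid length. Balance point: x = +32, on the straight handle.
- roll_large: (Sizes in mm.) Large roll of beige tape lying flat: outer diameter 62, hole 36, height 25. Origin: centre of the underside, z up.
- roll_small: (Sizes in mm.) Small roll of beige tape lying flat: outer diameter 46, hole 32, height 18. Origin: centre of the underside, z up.
- jar_large: (Sizes in mm.) Large closed paint jar of brown glass with a metal screw cap, upright: diameter 44, height 60, 120 g. Origin: centre of the underside, z up.
- jar_small: (Sizes in mm.) Small closed paint jar of brown glass with a metal screw cap, upright: diameter 32, height 44, 60 g. Origin: centre of the underside, z up.
- tool_tray: (Sizes in mm.) Fixed low open wooden tray for the hammer, outside 133 (x) by 203 (y, its long side), 16 high; walls and floor 4 thick, inside 125 by 195, no dividers. Origin: centre of the underside, z up. The hammer goes in along y, head at either end.
- jar_caddy: (Sizes in mm.) Fixed low white plastic caddy for the jars, outside 76 (x) by 144 (y), 15 high; walls, floor and middle divider 4 thick. Two bays, 68 (x) by 66 (y) each, centred at y = -35 and y = +35. Origin: centre of the underside, z up.
- tape_post: (Sizes in mm.) Fixed stand for tape rolls: square plywood base 90 by 90, 8 thick, with an upright steel post of diameter 12 in its middle; the top of the post, tapered over the last 4, is 63 above the desk. Origin: centre of the base's underside, z up.
- trainer: (Sizes in mm.) Grey sports shoe, 280 long, 94 wide, about 140 high, loose; a bystander, to be left alone. Origin: centre of the underside, x towards the toe.
- speaker: (Sizes in mm.) Small black loudspeaker box, 60 (x) by 80 (y), 100 high, loose; a bystander, to be left alone. Origin: centre of the underside, z up.
Mind the look-alikes: they are no part of the job. Leave any green or purple look-alike of the jar_small alone.

How it is judged (in metres and radians):
At the end, for the whole second after the job is handed in: Hammer flat on the tool tray's floor, within 4 degrees; large roll flat on the tape stand's base, small roll flat on it, the post through both (beside it by up to the hole's play); jars upright on the caddy's floor, one per bay (25 mm); all released and at rest (x of hammer in the frame of tool_tray between -0.045 and 0.045 m and y of hammer in the frame of tool_tray between -0.03 and 0.03 m and z of hammer in the frame of tool_tray below 0.008 m and angle between hammer's own z axis and vertical below 0.07 rad and horizontal distance between roll_large and tape_post below 0.0145 m and z of roll_large in the frame of tape_post below 0.012 m and angle between each of roll_large, roll_small, jar_large, jar_small's own z axis and vertical below 0.08 rad and horizontal distance between roll_small and tape_post below 0.0125 m and z of roll_small in the frame of tape_post between 0.029 and 0.037 m and x of jar_large in the frame of jar_caddy between -0.025 and 0.025 m and y of jar_large in the frame of jar_caddy between -0.06 and 0.06 m and z of each of jar_large, jar_small in the frame of jar_caddy below 0.008 m and x of jar_small in the frame of jar_caddy between -0.025 and 0.025 m and y of jar_small in the frame of jar_caddy between -0.06 and 0.06 m and ((y of jar_large in the frame of jar_caddy above 0.012 m and y of jar_small in the frame of jar_caddy below -0.012 m) or (y of jar_large in the frame of jar_caddy below -0.012 m and y of jar_small in the frame of jar_caddy above 0.012 m)) and linear speed of each of hammer, roll_large, roll_small, jar_large, jar_small below 0.02 m/s and angular speed of each of hammer, roll_large, roll_small, jar_large, jar_small below 0.3 rad/s and contact force between each of hammer, roll_large, roll_small, jar_large, jar_small and the fingers below 0.05 N); the robot touches nothing.
It fails at once if the hammer hangs tilted by more than about 20 degrees while it is carried (height (world z) of hammer above 0.04 m and angle between hammer's own z axis and vertical above 0.35 rad).
It fails at once if the large glass jar is dropped: it falls or flies faster than 0.5 m/s with nothing holding it (linear speed of jar_large above 0.5 m/s and contact force between jar_large and the fingers below 0.05 N).
It fails at once if the small glass jar is dropped: it falls or flies faster than 0.5 m/s with nothing holding it (linear speed of jar_small above 0.5 m/s and contact force between jar_small and the fingers below 0.05 N).
It fails at once if the trainer is shifted by more than 20 mm or tipped over (distance of trainer from where it was at the start of the episode above 0.02 m or angle between trainer's own z axis and vertical above 0.3 rad).
It fails at once if the loudspeaker is shifted by more than 20 mm or tipped over (distance of speaker from where it was at the start of the episode above 0.02 m or angle between speaker's own z axis and vertical above 0.3 rad).
It also fails if it takes over 118 s, if anything falls off the work surface, if the arm or the gripper's body presses on something with over 40 N, if the wrist force passes 120 N, or if a joint passes its speed limit or range.

### The arm

A 6-joint arm with a two-finger parallel gripper is mounted at the origin on the work surface. World frame = base frame: x ahead of the robot, y to its left, z up, the work surface at z = 0. Lengths are in m, angles in degrees, forces in N, time in s.
With the tool pointing down it reaches from about 0.3 to 0.75 m from the base axis. Payload 8.5 kg.
Tool frame: the origin (TCP) lies midway between the tips of the shut fingers; the grasp point (between the pads) lies 19 mm behind it; z points along the fingers, y is the line along which they close (so a half turn about z gives the same grasp; the last joint's range is limited). The gripper opens to 85 mm and grips with 20 to 120 N. Pads are 22 mm wide; open, the fingers measure 114 mm over their backs; the gripper's body (76 mm by 85 mm) begins 54 mm behind the grasp point. The pads swing forward as they close: fully open they stand 13 mm farther back than shut.
Start: joints at [64.383, 21.807, 74.336, -0, 83.858, -12.336], TCP at [0.126, 0.535, 0.231] pointing down, gripper open.
Joint ranges: [-178.18, 178.18], [-50.72, 133.34], [12.68, 142.11], [-81.47, 261.47], [9.98, 163.14], [-165.26, 165.26]. Speed limits (degrees/s): [136.94, 136.94, 180, 180, 180, 180].

### API

Orientations are given as a 3x3 rotation matrix whose columns are the frame's x, y, z axes.
In Python, from plant import env gives the robot as it stands.
- The arm moves only by the tool arm_command, never from a script. Its argument "motion" is a list of rows, each a list of 2 entries, a list of its own where there are three numbers: the shift along the tool's x, y, z in mm, then the turn about the tool's z in degrees. In form: [[[dx, dy, dz], twist], ...]. A call has 1 to 12 rows; each row is the pose to reach, as a shift and turn from the pose commanded when the call began, along the tool's axes at that moment; what a row does not reach only later rows make up. A row lasts 1/12 s, in which the tool goes at most 41.7 mm and 7.16 degrees, less where a joint would pass 70% of its speed; a pose out of reach is approached as far as the arm can. A call with a gripper value outside its range is refused whole. "hand" is the finger opening in mm, from 0 to 85.4, set as the call begins (left out, the last holds). The fingers move at their own pace and stop on an object; "newtons" is the grip in N (left out, the last holds). Time passes only in rows, so rows that repeat a pose let the fingers close. It gives the time, the measured TCP pose, the force, the opening and the grip force at its end, in the units of the state.
- env.observe(): the state, without advancing time (a new reading comes with each control period).
- env.grab_frame(name): name is "scene" or "top" or "wrist"; returns a dict with "color" (384x512x3 uint8, red, green, blue), "depth" (384x512 float32, m along the optical axis (not along the pixel's ray), 0 where there is no reading), "mtx" (3x3 intrinsics, pixels), "R" (3x3) and "t" (3): a world point X has camera coordinates R X + t; the wrist camera has in their place "hand_eye" (4x4, takes a point from camera to tool coordinates, whose origin is the TCP and whose axes are the flange's). Camera axes: x right, y down, z forward; pixel columns grow to the right and rows downward; lengths in m; the calibration is good to about 2 mm. A picture is of the moment at which its call begins: read the wrist's pose just before it.
- env.close_job(): hands the job in; it is judged then, once.
The state is a dict: "time_s": time; "qpos": joint angles; "qvel": joint speeds; "effort": joint torques, N m; "ee_pos": TCP position; "orientation": TCP orientation; "wrist_force": force on the tool from outside, world axes, zero at the start; "wrist_torque": the same for the moment, N m; "width": finger opening in m; "grip_force": force on a finger pad.
Only numpy, scipy, OpenCV 4.12 (cv2) and the standard library are available. Lean on these libraries where they do the work, as an engineer would, in place of code of your own. Each camera call takes 0.05 s, during which the arm holds its last target. There are 200 camera calls.

## Working session

There is one attempt and no reset: what is moved stays moved. The work goes in short steps, Python scripts to look and compute and a tool call to move; the robot and the scene stay as the last step left them, time stands still between calls to the robot, and variables do not carry over. Pictures are saved under pics/ and viewed, at most 14 in all, crops included, and the job is handed in when it is done.

Besides the shell and the picture viewer there is one more tool, called after "Request:" by a JSON object that holds its "api" and its "payload", one argument or row to a line. arm_command: Moves the arm, as the interface text tells. Its arguments: {"type":"object","properties":{"motion":{"type":"array"},"hand":{"type":"number"},"newtons":{"type":"number"}},"required":["motion"]}

```bash
ls; mkdir -p pics
cat > h.py <<'E'
import numpy as np,cv2
from plant import env
def grab(n,save=None):
    s=env.observe(); f=env.grab_frame(n)
    if n=='wrist':
        R=np.array(s['orientation']).reshape(3,3); he=np.array(f['hand_eye'])
        f['Rw']=R@he[:3,:3]; f['tw']=R@he[:3,3]+np.array(s['ee_pos'])
    else:
        R=np.array(f['R']); f['Rw']=R.T; f['tw']=-R.T@np.array(f['t'])
    if save:
        cv2.imwrite(save,f['color'][:,:,::-1])
    np.savez('last_%s.npz'%n,**{k:np.array(v) for k,v in f.items()})
    return f
def cloud(f):
    K=np.array(f['mtx']); d=np.array(f['depth'])
    v,u=np.mgrid[:d.shape[0],:d.shape[1]]
    p=np.stack([(u-K[0,2])/K[0,0]*d,(v-K[1,2])/K[1,1]*d,d],-1)
    return p@f['Rw'].T+f['tw']
def ray(f,u,v,z):
    K=np.array(f['mtx']); r=f['Rw']@np.array([(u-K[0,2])/K[0,0],(v-K[1,2])/K[1,1],1])
    return f['tw']+r*(z-f['tw'][2])/r[2]
E
python3 - <<'E'
from h import *
s=env.observe(); print(s)
for n in('top','scene'):
    f=grab(n,'pics/%s0.png'%n); print(n,f['tw'],f['Rw'].round(2).tolist(),f['mtx'])
im=cv2.imread('pics/top0.png'); cv2.imwrite('pics/top0b.png',cv2.resize(im,(800,600),interpolation=cv2.INTER_CUBIC))
E
```

```text
pics
{'time_s': 0.0, 'qpos': array([ 6.43844195e+01,  2.18405623e+01,  7.43855492e+01,  7.37375923e-04,
        8.38572402e+01, -1.23356536e+01]), 'qvel': array([-0.05443507,  0.03656277,  0.08700952,  0.00409925,  0.10062111,
       -0.0224148 ]), 'effort': array([ 1.20632154e-03, -4.48472464e+01, -2.31279856e+01, -1.28477577e-04,
        4.79377151e-03, -3.61762886e-05]), 'ee_pos': array([0.12620738, 0.53502155, 0.2307111 ]), 'orientation': array([[-9.73258987e-01,  2.29709674e-01, -6.40476245e-04],
       [ 2.29710339e-01,  9.73258164e-01, -1.30624759e-03],
       [ 3.23291026e-04, -1.41844123e-03, -9.99998942e-01]]), 'wrist_force': array([ 0.60756134,  0.25902705, -0.26312668]), 'wrist_torque': array([-0.02016792, -0.04585064, -0.0074941 ]), 'grip_force': 0.0, 'width': 0.08505052527669785}
top [0.29803282 0.01090056 1.4860555 ] [[0.02, -0.99, 0.16], [-1.0, -0.02, -0.0], [0.0, -0.16, -0.99]] [[486.59302008   0.         258.15592978]
 [  0.         486.59302008 190.25078665]
 [  0.           0.           1.        ]]
scene [1.51960128 0.59148391 1.17725757] [[-0.5, 0.6, -0.62], [0.86, 0.35, -0.36], [0.0, -0.72, -0.69]] [[435.50978922   0.         251.8645475 ]
 [  0.         435.50978922 192.14505246]
 [  0.           0.           1.        ]]
```

View pics/top0b.png

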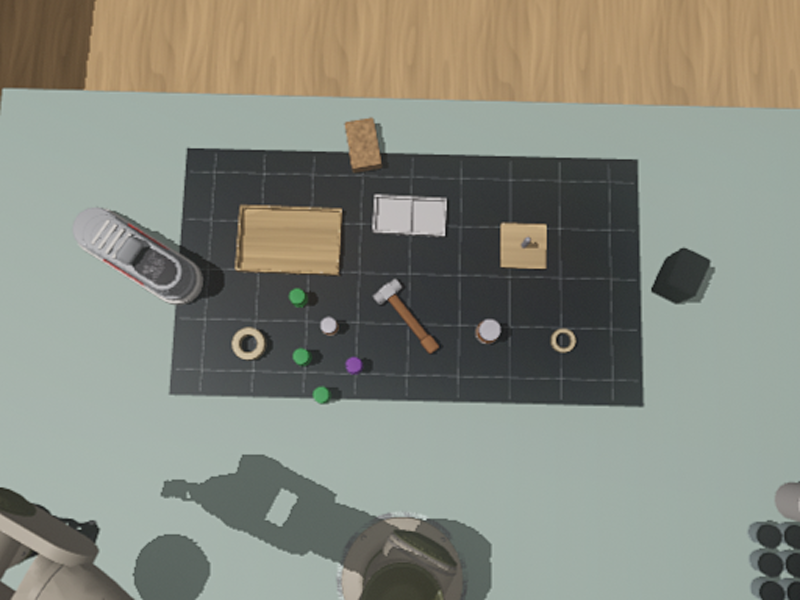

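View pics/scene0.png

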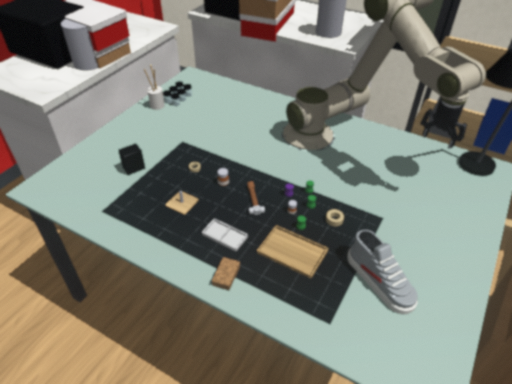

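The top view (800 wide) shows the tray at (290,240), caddy at (410,215), and tape stand at (523,246). The hammer runs from its head at (388,291) to its butt at (431,347). Small jar is at (330,326), large jar at (489,330), large roll at (248,344), small roll at (563,340). Look-alikes are green at (297,296), (301,356), (321,394) and purple at (354,365).

Run:
```python
from h import *
f=dict(np.load('last_top.npz')); k=512/800
c=cloud(f); 
P=dict(rollL=(248,344,.025),rollS=(563,340,.018),jarS=(329.5,325,.044),jarL=(489,329,.06),head=(388,291,.02),butt=(431,347,.02),
 tray_tl=(239,206,.016),tray_tr=(342,209,.016),tray_bl=(237,272,.016),tray_br=(340,273,.016),
 cad_tl=(374,195,.015),cad_tr=(447,198,.015),cad_bl=(374,234,.015),cad_br=(446,236,.015),
 base_tl=(501,224,.008),base_tr=(546,224,.008),base_bl=(501,267,.008),base_br=(546,268,.008),post=(526,241,.063),g1=(297,296,.044),g2=(301,356,.044),g3=(321,394,.044),pu=(354,365,.044))
for n,(u,v,z) in P.items():
    u=(u+.5)*k-.5;v=(v+.5)*k-.5
    print(n,ray(f,u,v,z).round(4),'depth',c[int(round(v)),int(round(u))].round(3))
```

```text
rollL [0.4298 0.3073 0.025 ] depth [ 0.432  0.311 -0.   ]
rollS [ 0.4533 -0.301   0.018 ] depth [ 0.457 -0.305 -0.004]
jarS [0.4682 0.1502 0.044 ] depth [0.468 0.149 0.043]
jarL [ 0.4662 -0.1525  0.06  ] depth [ 0.468 -0.153  0.059]
head [0.5407 0.0409 0.02  ] depth [0.54  0.041 0.024]
butt [ 0.4332 -0.0452  0.02  ] depth [ 0.433 -0.046  0.021]
tray_tl [0.7056 0.3425 0.016 ] depth [ 0.71   0.346 -0.002]
tray_tr [0.7047 0.1372 0.016 ] depth [0.707 0.137 0.003]
tray_bl [0.5718 0.3387 0.016 ] depth [ 0.575  0.341 -0.003]
tray_br [0.5749 0.1363 0.016 ] depth [0.576 0.139 0.002]
cad_tl [0.7355 0.0743 0.015 ] depth [0.738 0.075 0.001]
cad_tr [ 0.733  -0.0718  0.015 ] depth [ 0.735 -0.073  0.004]
cad_bl [0.6555 0.0719 0.015 ] depth [ 0.658  0.073 -0.   ]
cad_br [ 0.655 -0.071  0.015] depth [ 0.657 -0.071  0.006]
base_tl [ 0.6841 -0.181   0.008 ] depth [ 0.687 -0.181  0.   ]
base_tr [ 0.6864 -0.271   0.008 ] depth [ 0.689 -0.272 -0.001]
base_bl [ 0.5965 -0.1814  0.008 ] depth [ 0.596 -0.18   0.005]
base_br [ 0.5967 -0.2706  0.008 ] depth [ 0.597 -0.269  0.014]
post [ 0.6374 -0.222   0.063 ] depth [ 0.638 -0.221  0.061]
g1 [0.5227 0.2147 0.044 ] depth [0.298 0.011 1.486]
g2 [0.4078 0.2018 0.044 ] depth [0.407 0.204 0.04 ]
g3 [0.3372 0.161  0.044 ] depth [0.337 0.162 0.044]
pu [0.3932 0.1008 0.044 ] depth [0.394 0.102 0.043]
```

Request:
{"api": "arm_command", "payload": {
  "motion": [
    [[-348,-152,131],-13.3],
    [[-348,-152,131],-13.3],
    [[-348,-152,131],-13.3],
    [[-348,-152,131],-13.3],
    [[-348,-152,131],-13.3],
    [[-348,-152,131],-13.3],
    [[-348,-152,131],-13.3],
    [[-348,-152,131],-13.3],
    [[-348,-152,131],-13.3],
    [[-348,-152,131],-13.3],
    [[-348,-152,131],-13.3],
    [[-348,-152,131],-13.3]
  ],
  "hand": 85,
  "newtons": 40
}}

```text
time_s: 1.1
ee_pos: [0.4307, 0.3063, 0.0994]
orientation: [[-1.0, 0.003, -0.002], [0.003, 1.0, -0.001], [0.002, -0.001, -1.0]]
wrist_force: [-0.7, -0.1, 0.7]
width: 0.0853
grip_force: 0.0
```

Run:
```python
from h import *
s=env.observe(); print(s['ee_pos'],s['orientation'].round(4).tolist(),s['qpos'].round(1))
f=grab('wrist','pics/w0.png'); print(f['mtx'],f['hand_eye'].round(3).tolist())
```

```text
[0.43070886 0.30629275 0.09943369] [[-1.0, 0.0025, -0.0019], [0.0025, 1.0, -0.0007], [0.0019, -0.0007, -1.0]] [ 22.6  27.5  89.1   0.   63.5 -67.3]
[[301.79513457   0.         254.83623063]
 [  0.         301.79513457 196.37306177]
 [  0.           0.           1.        ]] [[0.0, -0.952, -0.306, 0.078], [1.0, -0.0, 0.001, -0.0], [-0.0, -0.306, 0.952, -0.142], [0.0, 0.0, 0.0, 1.0]]
```

View pics/w0.png

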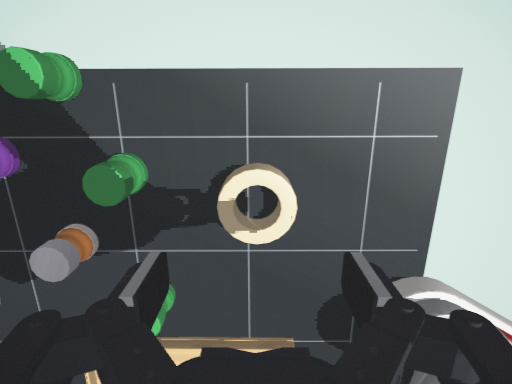

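The wrist view shows the large roll's upper ring centred at about (257,204), with both fingers clear of it.

Run:
```python
from h import *
f=dict(np.load('last_wrist.npz')); print(ray(f,257,203,.025), env.observe()['ee_pos'])
```

```text
[0.42752073 0.30751818 0.025     ] [0.42993327 0.30717048 0.09999969]
```

Request:
{"api": "arm_command", "payload": {
  "motion": [
    [[1,0,35],0],
    [[1,0,70],0],
    [[1,0,90],0],
    [[1,0,98],0],
    [[1,0,98],0]
  ]
}}

```text
time_s: 1.57
ee_pos: [0.4277, 0.3079, 0.0014]
orientation: [[-1.0, -0.002, -0.003], [-0.002, 1.0, -0.001], [0.003, -0.001, -1.0]]
wrist_force: [-0.0, -0.9, -0.5]
width: 0.0852
grip_force: 0.0
```

Request:
{"api": "arm_command", "payload": {
  "motion": [
    [[0,0,0],0],
    [[0,0,0],0],
    [[0,0,0],0],
    [[0,0,0],0],
    [[0,0,0],0],
    [[0,0,0],0]
  ],
  "hand": 50
}}

```text
time_s: 2.07
ee_pos: [0.4297, 0.3081, 0.0045]
orientation: [[-1.0, -0.001, 0.003], [-0.001, 1.0, 0.002], [-0.003, 0.002, -1.0]]
wrist_force: [-2.8, 0.9, 7.2]
width: 0.0614
grip_force: 41.8
```

Request:
{"api": "arm_command", "payload": {
  "motion": [
    [[0,0,-25],0],
    [[0,0,-55],0],
    [[-5,-10,-85],0],
    [[-15,-35,-110],0],
    [[-28,-70,-115],0],
    [[-42,-106,-115],0],
    [[-56,-142,-115],0],
    [[-70,-178,-115],0],
    [[-84,-214,-115],0],
    [[-98,-250,-115],0],
    [[-112,-286,-115],0],
    [[-126,-322,-115],0]
  ]
}}

```text
time_s: 3.07
ee_pos: [0.5558, -0.0164, 0.1189]
orientation: [[-1.0, -0.0, 0.002], [-0.0, 1.0, -0.001], [-0.002, -0.001, -1.0]]
wrist_force: [1.0, 0.9, -0.7]
width: 0.0609
grip_force: 43.9
```

Request:
{"api": "arm_command", "payload": {
  "motion": [
    [[-14,-36,0],0],
    [[-28,-72,0],0],
    [[-42,-108,0],0],
    [[-56,-144,0],0],
    [[-68,-174,0],0],
    [[-77,-195,0],0],
    [[-82,-205,0],0],
    [[-84,-209,0],0],
    [[-84,-209,0],0],
    [[-84,-209,0],0]
  ]
}}

```text
time_s: 3.9
ee_pos: [0.6391, -0.2227, 0.118]
orientation: [[-1.0, -0.001, 0.0], [-0.001, 1.0, -0.0], [-0.0, -0.0, -1.0]]
wrist_force: [-0.0, -0.3, -0.8]
width: 0.0612
grip_force: 43.9
```

Run:
```python
from h import *
s=env.observe(); print(s['ee_pos'],s['orientation'].round(4).tolist(),s['qpos'].round(1),s['grip_force'],s['width'])
f=grab('wrist','pics/w1.png')
```

```text
[ 0.63914794 -0.2227202   0.11803688] [[-1.0, -0.0008, 0.0005], [-0.0008, 1.0, -0.0], [-0.0005, -0.0, -1.0]] [ -29.2   39.6   61.6    0.    78.9 -119.3] 43.92867565155029 0.06115513626496803
```

View pics/w1.png

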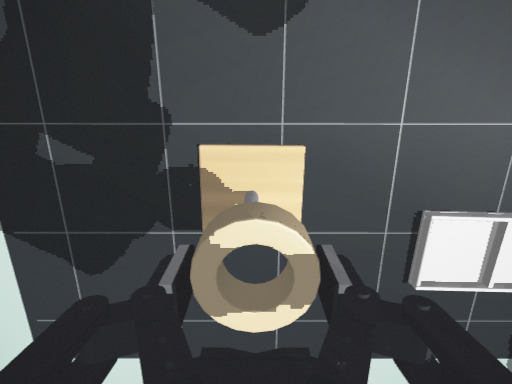

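The roll is held level, its upper ring centred near (256,267). The post top is at (251,195), and the base's near edge runs from (200,146) to (304,147).

Run:
```python
from h import *
f=dict(np.load('last_wrist.npz')); 
print('post',ray(f,251,194,.063),'b',ray(f,200,146,.008),ray(f,304,147,.008))
c=cloud(f); 
for z in (.13,.135,.14,.145,.15): print(z,ray(f,256,262,z), ray(f,192,265,z)[1],ray(f,320,265,z)[1])
m=(c[...,2]>.09)&(c[...,2]<.16)&(abs(c[...,1]+.223)<.025); print(np.percentile(c[m][:,2],[50,80,90,95]))
```

```text
post [ 0.62288613 -0.22574803  0.063     ] b [ 0.59827906 -0.26878393  0.008     ] [ 0.59903931 -0.18212932  0.008     ]
0.13 [ 0.63657606 -0.22257425  0.13      ] -0.2538453553703611 -0.19128940073694461
0.135 [ 0.63367373 -0.2226009   0.135     ] -0.25267010898896963 -0.1925184766103424
0.14 [ 0.63077139 -0.22262755  0.14      ] -0.25149486260757814 -0.1937475524837402
0.145 [ 0.62786905 -0.22265421  0.145     ] -0.25031961622618665 -0.194976628357138
0.15 [ 0.62496671 -0.22268086  0.15      ] -0.24914436984479515 -0.1962057042305358
[0.13742401 0.13813608 0.13843002 0.13865305]
```

Run:
```python
from h import *
from scipy.optimize import least_squares
f=dict(np.load('last_wrist.npz')); c=cloud(f)
m=(abs(c[...,2]-.1378)<.0015)&(np.hypot(c[...,0]-.635,c[...,1]+.223)<.036)
p=c[m][:,:2]; print(len(p),p.min(0),p.max(0),(p.min(0)+p.max(0))/2)
```

```text
7797 [ 0.61038597 -0.25850267] [ 0.67095906 -0.18770383] [ 0.64067252 -0.22310325]
```

Request:
{"api": "arm_command", "payload": {
  "motion": [
    [[-2,-2,15],0],
    [[-2,-2,35],0],
    [[-2,-2,55],0],
    [[-2,-2,75],0],
    [[-2,-2,90],0],
    [[-2,-2,99],0],
    [[-2,-2,102],0],
    [[-2,-2,103],0],
    [[-2,-2,103],0]
  ]
}}

```text
time_s: 4.7
ee_pos: [0.6417, -0.2254, 0.0152]
orientation: [[-1.0, -0.001, 0.001], [-0.001, 1.0, -0.001], [-0.001, -0.001, -1.0]]
wrist_force: [-0.5, 0.1, -0.1]
width: 0.0611
grip_force: 43.9
```

Request:
{"api": "arm_command", "payload": {
  "motion": [
    [[0,0,1.5],0],
    [[0,0,1.5],0],
    [[0,0,1.5],0],
    [[0,0,0],0],
    [[0,0,-35],0],
    [[0,0,-70],0],
    [[10,-4,-95],0],
    [[45,-18,-95],0],
    [[82,-33,-95],0],
    [[120,-48,-95],0],
    [[155,-63,-95],0],
    [[175,-71,-90],0]
  ],
  "hand": 80
}}

```text
time_s: 5.7
ee_pos: [0.4637, -0.2978, 0.1056]
orientation: [[-1.0, 0.001, 0.001], [0.001, 1.0, -0.002], [-0.001, -0.002, -1.0]]
wrist_force: [1.9, -1.1, 0.4]
width: 0.0802
grip_force: 0.0
```

Request:
{"api": "arm_command", "payload": {
  "motion": [
    [[13,-5,5],0],
    [[13,-5,5],0],
    [[13,-5,5],0]
  ]
}}

```text
time_s: 5.95
ee_pos: [0.4532, -0.3019, 0.0998]
orientation: [[-1.0, 0.001, 0.0], [0.001, 1.0, -0.0], [-0.0, -0.0, -1.0]]
wrist_force: [0.6, 0.5, 0.2]
width: 0.0799
grip_force: 0.0
```

Run:
```python
from h import *
s=env.observe(); print(s['ee_pos'],s['width'])
f=grab('wrist','pics/w2.png')
```

```text
[ 0.45321611 -0.30194895  0.09976981] 0.07993810011880016
```

View pics/w2.png

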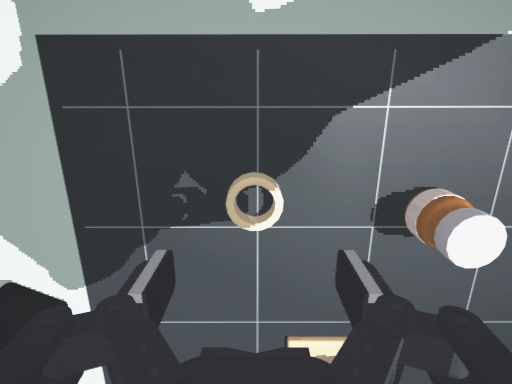

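The small roll is centred at about (255,202), between the open fingers, with the large jar at the right edge.

Request:
{"api": "arm_command", "payload": {
  "motion": [
    [[1,0,35],0],
    [[1,0,70],0],
    [[1,0,88],0],
    [[1,0,95],0],
    [[1,0,95],0]
  ]
}}

```text
time_s: 6.42
ee_pos: [0.4528, -0.3009, 0.0032]
orientation: [[-1.0, -0.001, -0.001], [-0.001, 1.0, 0.002], [0.001, 0.002, -1.0]]
wrist_force: [0.2, 0.3, -0.5]
width: 0.0797
grip_force: 0.0
```

Request:
{"api": "arm_command", "payload": {
  "motion": [
    [[0,0,0],0],
    [[0,0,0],0],
    [[0,0,0],0],
    [[0,0,0],0],
    [[0,0,0],0],
    [[0,0,0],0],
    [[0,0,0],0]
  ],
  "hand": 35
}}

```text
time_s: 7.0
ee_pos: [0.4531, -0.3021, 0.0062]
orientation: [[-1.0, -0.0, 0.002], [-0.0, 1.0, -0.002], [-0.002, -0.002, -1.0]]
wrist_force: [0.2, 1.6, 8.6]
width: 0.044
grip_force: 39.6
```

Request:
{"api": "arm_command", "payload": {
  "motion": [
    [[0,0,-25],0],
    [[0,0,-60],0],
    [[-5,2,-92],0],
    [[-25,10,-112],0],
    [[-57,23,-115],0],
    [[-90,36,-115],0],
    [[-122,49,-115],0],
    [[-152,61,-115],0],
    [[-175,70,-115],0],
    [[-186,75,-115],0],
    [[-189,76,-115],0],
    [[-189,76,-115],0]
  ]
}}

```text
time_s: 8.0
ee_pos: [0.6416, -0.2252, 0.1198]
orientation: [[-1.0, -0.001, 0.001], [-0.001, 1.0, -0.0], [-0.001, -0.0, -1.0]]
wrist_force: [0.3, -0.4, 0.3]
width: 0.0439
grip_force: 41.0
```

Run:
```python
from h import *
s=env.observe(); print(s['ee_pos'],s['width'],s['grip_force'])
f=grab('wrist','pics/w3.png'); c=cloud(f)
t=s['ee_pos']
m=(abs(c[...,0]-t[0])<.04)&(abs(c[...,1]-t[1])<.022)&(c[...,2]>.1)&(c[...,2]<.16); print(np.percentile(c[m][:,2],[50,80,90,95,99]))
```

```text
[ 0.64159662 -0.22517897  0.11975624] 0.04394441978169792 40.9896326623857
[0.13036165 0.1313752  0.13426968 0.14932748 0.1585673 ]
```

View pics/w3.png

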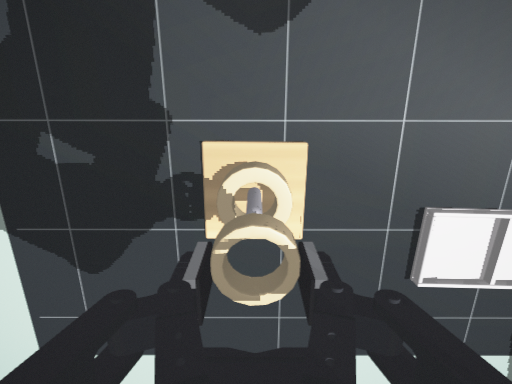

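The large roll sits on the stand with the post through it at (254,200). The small roll hangs level, centred at about (256,257).

Request:
{"api": "arm_command", "payload": {
  "motion": [
    [[0,0,15],0],
    [[0,0,35],0],
    [[0,0,55],0],
    [[0,0,70],0],
    [[0,0,77],0],
    [[0,0,79],0],
    [[0,0,79.5],0],
    [[0,0,79.5],0]
  ]
}}

```text
time_s: 8.72
ee_pos: [0.6415, -0.2261, 0.041]
orientation: [[-1.0, 0.0, 0.002], [0.0, 1.0, -0.001], [-0.002, -0.001, -1.0]]
wrist_force: [0.8, -0.9, 0.3]
width: 0.0439
grip_force: 41.0
```

Request:
{"api": "arm_command", "payload": {
  "motion": [
    [[0,0,1],0],
    [[0,0,1],0],
    [[0,0,1],0],
    [[0,0,0],0],
    [[0,0,-30],0],
    [[0,0,-65],0],
    [[10,4,-80],7],
    [[40,17,-80],14],
    [[75,31,-80],21],
    [[110,45,-80],28],
    [[145,60,-80],35],
    [[170,70,-80],42]
  ],
  "hand": 70
}}

```text
time_s: 9.72
ee_pos: [0.4686, -0.154, 0.1201]
orientation: [[-0.74, 0.673, -0.001], [0.673, 0.74, 0.0], [0.001, -0.0, -1.0]]
wrist_force: [1.1, 0.4, -0.9]
width: 0.07
grip_force: 0.0
```

Run:
```python
from h import *
s=env.observe(); print(s['ee_pos'],s['orientation'].round(3).tolist())
f=grab('scene'); c=f['color'][120:300,90:400]; cv2.imwrite('pics/s1.png',cv2.resize(c[:,:,::-1],None,fx=2.5,fy=2.5,interpolation=cv2.INTER_CUBIC))
```

```text
[ 0.46855975 -0.15404623  0.12007668] [[-0.74, 0.673, -0.001], [0.673, 0.74, 0.0], [0.001, -0.0, -1.0]]
```

View pics/s1.png

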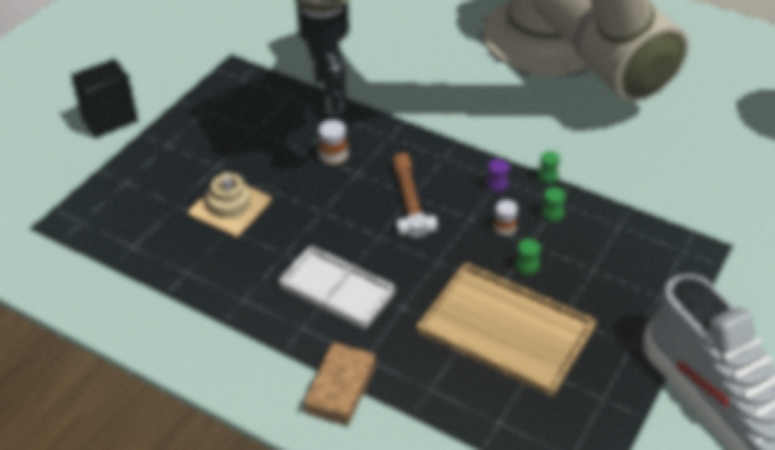

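Both rolls now sit on the stand at (228,195) in the crop; everything else is unmoved.

Request:
{"api": "arm_command", "payload": {
  "motion": [
    [[3,-1,0],7],
    [[3,-1,0],14],
    [[3,-1,0],21],
    [[3,-1,0],28],
    [[3,-1,0],35],
    [[3,-1,0],42],
    [[3,-1,10],48],
    [[3,-1,35],48],
    [[3,-1,65],48],
    [[3,-1,86],48],
    [[3,-1,96],48],
    [[3,-1,96],48]
  ]
}}

```text
time_s: 10.77
ee_pos: [0.4676, -0.1539, 0.0221]
orientation: [[-0.0, 1.0, -0.003], [1.0, 0.0, 0.002], [0.002, -0.003, -1.0]]
wrist_force: [0.1, 0.5, -0.2]
width: 0.0697
grip_force: 0.0
```

Request:
{"api": "arm_command", "payload": {
  "motion": [
    [[0,0,0],0],
    [[0,0,0],0],
    [[0,0,0],0],
    [[0,0,0],0],
    [[0,0,0],0],
    [[0,0,0],0]
  ],
  "hand": 32
}}

```text
time_s: 11.27
ee_pos: [0.4687, -0.1546, 0.0252]
orientation: [[-0.001, 1.0, 0.002], [1.0, 0.001, -0.001], [-0.001, 0.002, -1.0]]
wrist_force: [-2.7, 0.5, 5.8]
width: 0.0407
grip_force: 39.8
```

Request:
{"api": "arm_command", "payload": {
  "motion": [
    [[0,0,-20],0],
    [[0,0,-45],0],
    [[5,10,-65],0],
    [[20,38,-72],0],
    [[37,70,-72],0],
    [[54,103,-72],0],
    [[71,136,-72],0],
    [[88,168,-72],0],
    [[103,195,-72],0],
    [[114,216,-72],0],
    [[120,226,-72],0],
    [[120,226,-72],0]
  ]
}}

```text
time_s: 12.27
ee_pos: [0.6959, -0.0326, 0.0961]
orientation: [[-0.003, 1.0, 0.002], [1.0, 0.003, 0.0], [0.0, 0.002, -1.0]]
wrist_force: [0.1, 0.0, -0.8]
width: 0.0407
grip_force: 40.7
```

Run:
```python
from h import *
s=env.observe(); print(s['ee_pos'],s['width'],s['grip_force'],s['qpos'].round(1))
f=grab('wrist','pics/w4.png'); c=cloud(f); t=s['ee_pos']
m=(abs(c[...,0]-t[0])<.018)&(abs(c[...,1]-t[1])<.015)&(c[...,2]>.1)&(c[...,2]<.15); print(np.percentile(c[m][:,2],[50,80,90,95,99]))
```

```text
[ 0.69588684 -0.03260562  0.09607901] 0.04070392502685253 40.6828060594853 [-12.4  42.6  59.1   0.   78.2 -12.6]
[0.13007785 0.13057537 0.13080626 0.13102056 0.13137069]
```

View pics/w4.png

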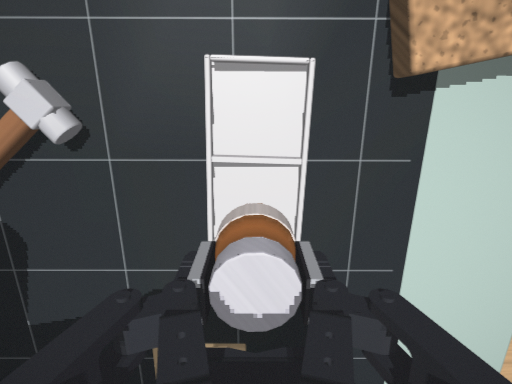

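The large jar is upright in the hand over the caddy. The divider's middle is at about (258,160), with the side walls at (209,160) and (306,160).

Run:
```python
from h import *
f=dict(np.load('last_wrist.npz')); c=cloud(f)
for p in((258,160),(209,160),(306,160),(258,59)): print(ray(f,*p,.015))
m=abs(c[...,2]-.1305)<.0015; q=c[m][:,:2]; q=q[(abs(q[:,0]-.695)<.03)&(abs(q[:,1]+.033)<.03)]; print(q.min(0),q.max(0))
```

```text
[0.69875454 0.00225322 0.015     ]
[0.66212966 0.00217357 0.015     ]
[0.73465784 0.0023313  0.015     ]
[0.69835295 0.07145659 0.015     ]
[ 0.6692225  -0.05211432] [ 0.72490636 -0.01245912]
```

Request:
{"api": "arm_command", "payload": {
  "motion": [
    [[-1,1,12],0],
    [[-1,1,27],0],
    [[-1,1,42],0],
    [[-1,1,53],0],
    [[-1,1,60],0],
    [[-1,1,63],0],
    [[-1,1,65],0],
    [[-1,1,66.5],0],
    [[-1,1,66.5],0],
    [[-1,1,66.5],0]
  ]
}}

```text
time_s: 13.15
ee_pos: [0.6956, -0.0353, 0.0299]
orientation: [[-0.0, 1.0, 0.001], [1.0, 0.0, -0.0], [-0.0, 0.001, -1.0]]
wrist_force: [-0.8, 0.1, -2.4]
width: 0.041
grip_force: 40.7
```

Request:
{"api": "arm_command", "payload": {
  "motion": [
    [[0,0,1],0],
    [[0,0,1],0],
    [[0,0,1],0],
    [[0,0,1],0],
    [[0,0,-10],0],
    [[0,0,-40],0],
    [[0,0,-75],0],
    [[15,-18,-85],0],
    [[38,-47,-85],0],
    [[63,-77,-85],0],
    [[88,-108,-85],0],
    [[113,-138,-85],0]
  ],
  "hand": 62
}}

```text
time_s: 14.15
ee_pos: [0.5558, 0.0785, 0.1154]
orientation: [[0.0, 1.0, 0.001], [1.0, -0.0, -0.0], [-0.0, 0.001, -1.0]]
wrist_force: [0.6, 0.7, 0.4]
width: 0.0619
grip_force: 0.0
```

Request:
{"api": "arm_command", "payload": {
  "motion": [
    [[25,-31,0],0],
    [[48,-59,0],0],
    [[65,-80,0],0],
    [[73,-90,0],0],
    [[73,-90,0],0],
    [[73,-90,0],0]
  ]
}}

```text
time_s: 14.65
ee_pos: [0.4681, 0.1506, 0.1151]
orientation: [[-0.001, 1.0, 0.002], [1.0, 0.001, -0.0], [-0.0, 0.002, -1.0]]
wrist_force: [1.0, -0.0, 0.6]
width: 0.062
grip_force: 0.0
```

Run:
```python
from h import *
s=env.observe(); print(s['ee_pos'],s['width'])
f=grab('wrist','pics/w5.png')
```

```text
[0.46808181 0.15063914 0.1151181 ] 0.062003031985606936
```

View pics/w5.png

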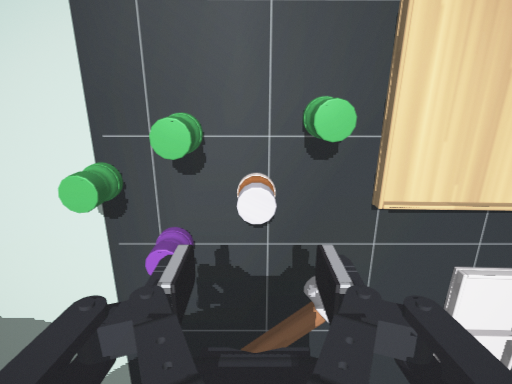

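The small jar's cap is centred at (257,206), between the fingers. The green and purple look-alikes are clear of the finger paths.

Run:
```python
from h import *
f=dict(np.load('last_wrist.npz')); print(ray(f,257,205,.044),ray(f,168,262,.044))
```

```text
[0.47028577 0.15333335 0.044     ] [0.39951865 0.10516624 0.044     ]
```

Request:
{"api": "arm_command", "payload": {
  "motion": [
    [[1.5,1,30],0],
    [[1.5,1,62],0],
    [[1.5,1,84],0],
    [[1.5,1,94],0],
    [[1.5,1,96],0],
    [[1.5,1,96],0]
  ]
}}

```text
time_s: 15.2
ee_pos: [0.4692, 0.1514, 0.0179]
orientation: [[0.001, 1.0, -0.001], [1.0, -0.001, -0.0], [-0.0, -0.001, -1.0]]
wrist_force: [0.2, -0.2, 0.6]
width: 0.0621
grip_force: 0.0
```

Request:
{"api": "arm_command", "payload": {
  "motion": [
    [[0,0,0],0],
    [[0,0,0],0],
    [[0,0,0],0],
    [[0,0,0],0],
    [[0,0,0],0],
    [[0,0,0],0],
    [[0,0,0],0]
  ],
  "hand": 20
}}

```text
time_s: 15.78
ee_pos: [0.469, 0.1521, 0.0193]
orientation: [[-0.0, 1.0, 0.002], [1.0, 0.0, -0.0], [-0.0, 0.002, -1.0]]
wrist_force: [-0.9, -1.2, 7.4]
width: 0.0288
grip_force: 39.1
```

Request:
{"api": "arm_command", "payload": {
  "motion": [
    [[0,0,-20],0],
    [[0,0,-45],0],
    [[-5,10,-65],0],
    [[-19,38,-72],0],
    [[-36,70,-72],0],
    [[-52,103,-72],0],
    [[-69,136,-72],0],
    [[-86,168,-72],0],
    [[-100,196,-72],0],
    [[-110,217,-72],0],
    [[-116,227,-72],0],
    [[-116,227,-72],0]
  ]
}}

```text
time_s: 16.78
ee_pos: [0.6968, 0.0346, 0.0897]
orientation: [[0.001, 1.0, 0.001], [1.0, -0.001, -0.0], [-0.0, 0.001, -1.0]]
wrist_force: [0.1, 0.9, -0.8]
width: 0.0292
grip_force: 39.6
```

Run:
```python
from h import *
s=env.observe(); print(s['ee_pos'],s['width'],s['grip_force'])
f=grab('wrist','pics/w6.png'); c=cloud(f); t=s['ee_pos']
m=(abs(c[...,0]-t[0])<.012)&(abs(c[...,1]-t[1])<.012)&(c[...,2]>.09)&(c[...,2]<.15); print(np.percentile(c[m][:,2],[50,80,90,95,99]))
```

```text
[0.69677696 0.03463557 0.08973152] 0.029207908842744802 39.644200801849365
[0.11367024 0.11415981 0.11441565 0.11461702 0.11497048]
```

View pics/w6.png

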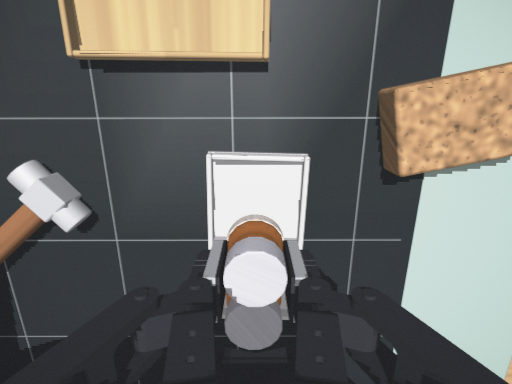

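The small jar is held upright over the free bay, its cap at (255,270). The large jar stands behind it at (254,315).

Request:
{"api": "arm_command", "payload": {
  "motion": [
    [[1,0,12],0],
    [[1,0,27],0],
    [[1,0,42],0],
    [[1,0,53],0],
    [[1,0,59],0],
    [[1,0,62],0],
    [[1,0,64],0],
    [[1,0,65.5],0],
    [[1,0,65.5],0],
    [[1,0,65.5],0]
  ]
}}

```text
time_s: 17.67
ee_pos: [0.6955, 0.0372, 0.0254]
orientation: [[-0.0, 1.0, 0.001], [1.0, 0.0, -0.0], [-0.0, 0.001, -1.0]]
wrist_force: [-0.2, -0.8, -1.2]
width: 0.0286
grip_force: 39.6
```

Request:
{"api": "arm_command", "payload": {
  "motion": [
    [[0,0,0.7],0],
    [[0,0,1.5],0],
    [[0,0,1.5],0]
  ]
}}

```text
time_s: 17.92
ee_pos: [0.6954, 0.0372, 0.0235]
orientation: [[-0.0, 1.0, 0.0], [1.0, 0.0, -0.0], [-0.0, 0.0, -1.0]]
wrist_force: [0.5, -0.7, -0.9]
width: 0.0286
grip_force: 39.8
```

Request:
{"api": "arm_command", "payload": {
  "motion": [
    [[0,0,0],0],
    [[0,0,0],0],
    [[0,0,0],0],
    [[0,0,0],0],
    [[0,0,-10],0],
    [[0,0,-40],0],
    [[0,0,-75],0],
    [[0,-15,-90],7],
    [[-4,-45,-90],14],
    [[-8,-80,-90],21],
    [[-12,-115,-90],28],
    [[-15,-150,-90],35]
  ],
  "hand": 50
}}

```text
time_s: 18.92
ee_pos: [0.5437, 0.0221, 0.1142]
orientation: [[0.578, 0.816, 0.001], [0.816, -0.578, -0.0], [0.0, 0.001, -1.0]]
wrist_force: [0.7, -0.7, 0.0]
width: 0.05
grip_force: 0.0
```

Request:
{"api": "arm_command", "payload": {
  "motion": [
    [[15,-25,0],7],
    [[17,-29,0],14],
    [[17,-29,0],16],
    [[17,-29,0],16],
    [[17,-29,0],16]
  ]
}}

```text
time_s: 19.33
ee_pos: [0.5316, 0.0527, 0.114]
orientation: [[0.776, 0.631, 0.001], [0.631, -0.776, -0.0], [0.001, 0.001, -1.0]]
wrist_force: [-0.3, 0.3, -0.2]
width: 0.05
grip_force: 0.0
```

Run:
```python
from h import *
s=env.observe(); print(s['ee_pos'],s['width'],s['orientation'].round(3).tolist())
f=grab('wrist','pics/w7.png')
```

```text
[0.53157929 0.05271568 0.11400237] 0.050014960077063644 [[0.776, 0.631, 0.001], [0.631, -0.776, -0.0], [0.001, 0.001, -1.0]]
```

View pics/w7.png

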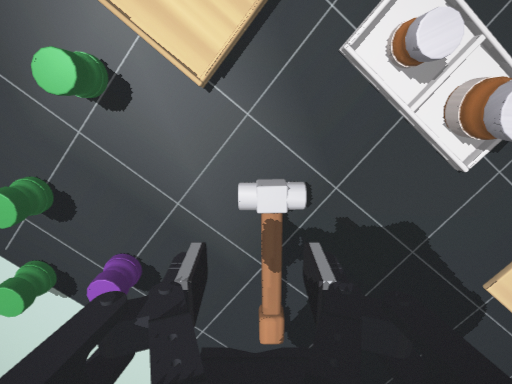

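Both jars stand upright in their bays. The hammer's head is at (272,196), with the handle straight down the picture through (271,230) and (271,300).

Run:
```python
from h import *
f=dict(np.load('last_wrist.npz')); s=env.observe(); R=s['orientation']
H=ray(f,272,196,.022); B=ray(f,271.5,320,.024)
l,r=ray(f,260,290,.021),ray(f,283,290,.021); m=(l+r)/2; l2,r2=ray(f,262,225,.021),ray(f,282,225,.021); m2=(l2+r2)/2
hl,hr=ray(f,239,196,.014),ray(f,306,196,.014)
print(H,B,m,m2,np.linalg.norm(r-l),'headlen',np.linalg.norm(hl-hr))
for a,b in((H,B),(m2,m),(H,m)): print(np.degrees(np.arctan2(*(a-b)[1::-1])))
d=hl-hr; print('head yaw-90',np.degrees(np.arctan2(d[1],d[0]))-90)
u=(H-B)[:2]; u/=np.linalg.norm(u); g=H[:2]-.036*u; print('grasp',g)
d=np.r_[g,0.]-np.r_[s['ee_pos'][:2],0]; print('tool shift',R.T@d*1000,'tool yaw',np.degrees(np.arctan2(R[1,0],R[0,0])))
```

```text
[0.54365786 0.04367198 0.022     ] [ 0.45128208 -0.03340079  0.024     ] [ 0.47464111 -0.01395131  0.021     ] [0.52381051 0.02687901 0.021     ] 0.020887900066074182 headlen 0.056422194314871686
39.83957679508849
39.7062725344873
39.85909078103013
head yaw-90 39.106972948460395
grasp [0.51601558 0.02060893]
tool shift [-3.22605033e+01  1.50067688e+01 -8.00786470e-03] tool yaw 39.10161333556698
```

Request:
{"api": "arm_command", "payload": {
  "motion": [
    [[-33,15,20],-0.6],
    [[-33,15,50],-0.6],
    [[-33,15,80],-0.6],
    [[-33,15,100],-0.6],
    [[-33,15,108],-0.6],
    [[-33,15,110],-0.6],
    [[-33,15,110],-0.6]
  ]
}}

```text
time_s: 19.97
ee_pos: [0.5155, 0.0202, 0.0036]
orientation: [[0.77, 0.638, 0.0], [0.638, -0.77, -0.0], [0.0, 0.0, -1.0]]
wrist_force: [-0.4, -0.7, 0.4]
width: 0.0504
grip_force: 0.0
```

Request:
{"api": "arm_command", "payload": {
  "motion": [
    [[0,0,0],0],
    [[0,0,0],0],
    [[0,0,0],0],
    [[0,0,0],0],
    [[0,0,0],0],
    [[0,0,0],0],
    [[0,0,0],0],
    [[0,0,0],0]
  ],
  "hand": 5,
  "newtons": 100
}}

```text
time_s: 20.63
ee_pos: [0.5157, 0.0203, 0.0048]
orientation: [[0.77, 0.638, 0.002], [0.638, -0.77, -0.001], [0.002, 0.002, -1.0]]
wrist_force: [-1.0, 0.3, 7.6]
width: 0.0156
grip_force: 98.3
```

Request:
{"api": "arm_command", "payload": {
  "motion": [
    [[0,0,-10],0],
    [[0,0,-20],0],
    [[0,0,-28],0],
    [[0,0,-30],0],
    [[0,0,-30],0]
  ]
}}

```text
time_s: 21.05
ee_pos: [0.5155, 0.0203, 0.0343]
orientation: [[0.77, 0.638, 0.002], [0.638, -0.77, -0.0], [0.001, 0.001, -1.0]]
wrist_force: [-0.7, -0.1, -3.0]
width: 0.0156
grip_force: 98.1
```

Run:
```python
from h import *
s=env.observe(); print(s['ee_pos'],s['width'],s['grip_force'],s['orientation'].round(3).tolist(),s['wrist_force'],s['wrist_torque'])
f=grab('wrist','pics/w8.png')
```

```text
[0.51548854 0.02026083 0.03433433] 0.01561698718490957 98.05043578147888 [[0.77, 0.638, 0.002], [0.638, -0.77, -0.0], [0.001, 0.001, -1.0]] [-0.7077013  -0.05501872 -2.95353503] [-0.01181164 -0.00631994 -0.00304452]
```

View pics/w8.png

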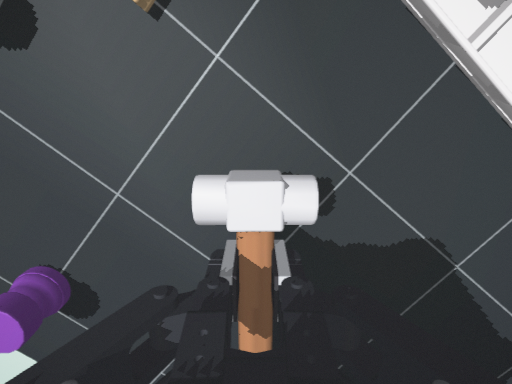

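The hammer hangs level and the wrist torque is near zero, so it is held at the balance point. Its head is at (256,200).

Request:
{"api": "arm_command", "payload": {
  "motion": [
    [[0,0,-15],0],
    [[0,0,-33],0],
    [[0,0,-47],-2],
    [[12,-5,-52],-7],
    [[37,-17,-52],-13],
    [[67,-30,-52],-20],
    [[99,-44,-52],-27],
    [[131,-59,-52],-33],
    [[163,-73,-52],-39],
    [[195,-87,-52],-45],
    [[222,-99,-52],-50],
    [[243,-109,-52],-50]
  ]
}}

```text
time_s: 22.1
ee_pos: [0.633, 0.2615, 0.0842]
orientation: [[0.001, 1.0, -0.001], [1.0, -0.001, 0.0], [0.0, -0.001, -1.0]]
wrist_force: [0.4, -1.3, -2.8]
width: 0.0152
grip_force: 98.1
```

Run:
```python
from h import *
s=env.observe(); R=s['orientation']; print(s['ee_pos'],s['width'],R.round(3).tolist(),s['wrist_torque'])
print(R.T@(np.array([.639,.271,s['ee_pos'][2]])-s['ee_pos'])*1000)
f=grab('wrist','pics/w9.png')
```

```text
[0.63299089 0.26152582 0.08421289] 0.01522945183467715 [[0.001, 1.0, -0.001], [1.0, -0.001, 0.0], [0.0, -0.001, -1.0]] [-0.0171756  -0.00900532 -0.04670639]
[ 9.47900467e+00  6.00149200e+00 -7.32285666e-03]
```

View pics/w9.png

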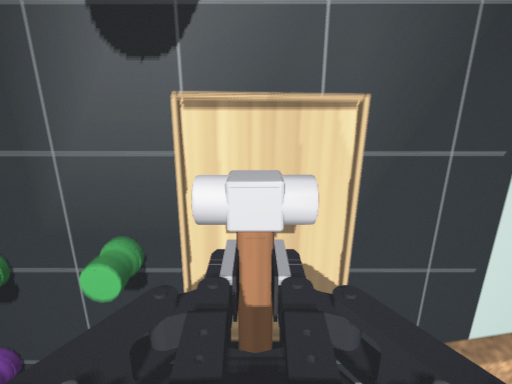

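The hammer is level over the tray. The tray's far wall is at (270,98), with side walls at (179,150) and (361,150).

Run:
```python
from h import *
f=dict(np.load('last_wrist.npz'))
for p in((270,98),(179,150),(361,150)): print(ray(f,*p,.016))
```

```text
[0.64345687 0.34038308 0.016     ]
[0.58048494 0.3059394  0.016     ]
[0.70740912 0.30586541 0.016     ]
```

Request:
{"api": "arm_command", "payload": {
  "motion": [
    [[9,8,5],0],
    [[9,8,20],0],
    [[9,8,38],0],
    [[9,8,54],0],
    [[9,8,65],0],
    [[9,8,70],0],
    [[9,8,72.5],0],
    [[9,8,74],0],
    [[9,8,75],0],
    [[9,8,75],0]
  ]
}}

```text
time_s: 22.98
ee_pos: [0.6412, 0.2682, 0.011]
orientation: [[0.007, 1.0, 0.001], [1.0, -0.007, 0.0], [0.0, 0.001, -1.0]]
wrist_force: [-0.3, 0.5, -3.0]
width: 0.0156
grip_force: 98.5
```

Request:
{"api": "arm_command", "payload": {
  "motion": [
    [[0,0,1],0],
    [[0,0,2],0],
    [[0,0,2],0],
    [[0,0,2],0]
  ]
}}

```text
time_s: 23.32
ee_pos: [0.6411, 0.2682, 0.0088]
orientation: [[0.007, 1.0, 0.001], [1.0, -0.007, 0.0], [0.0, 0.001, -1.0]]
wrist_force: [-0.4, 0.3, 1.0]
width: 0.0155
grip_force: 98.7
```

Contact has been made: the tray floor now carries the hammer's weight. Next I'll release, lift and clear away.

Request:
{"api": "arm_command", "payload": {
  "motion": [
    [[0,0,0],0],
    [[0,0,0],0],
    [[0,0,0],0],
    [[0,0,0],0],
    [[0,0,-20],0],
    [[0,0,-50],0],
    [[0,0,-85],0],
    [[0,0,-120],0],
    [[0,-30,-150],0],
    [[0,-65,-165],0],
    [[0,-100,-170],0],
    [[0,-140,-170],0]
  ],
  "hand": 42
}}

```text
time_s: 24.32
ee_pos: [0.5003, 0.269, 0.1801]
orientation: [[0.007, 1.0, 0.004], [1.0, -0.007, 0.001], [0.001, 0.004, -1.0]]
wrist_force: [0.3, -0.4, 0.5]
width: 0.042
grip_force: 0.0
```

Request:
{"api": "arm_command", "payload": {
  "motion": [
    [[20,-35,0],0],
    [[40,-70,0],0],
    [[60,-105,0],0],
    [[80,-140,0],0],
    [[80,-140,0],0],
    [[80,-140,0],0]
  ]
}}

```text
time_s: 24.82
ee_pos: [0.36, 0.3509, 0.1788]
orientation: [[0.003, 1.0, 0.001], [1.0, -0.003, 0.0], [0.0, 0.001, -1.0]]
wrist_force: [1.0, 0.3, 0.1]
width: 0.0419
grip_force: 0.0
```

Run:
```python
from h import *
f=grab('top'); c=f['color'][85:265,90:480]; cv2.imwrite('pics/t2.png',cv2.resize(c[:,:,::-1],None,fx=2.05,fy=2.05,interpolation=cv2.INTER_CUBIC))
c=cloud(f)
def top(x,y,r): 
    m=np.hypot(c[...,0]-x,c[...,1]-y)<r; return np.percentile(c[m][:,2],[10,50,90]).round(4)
print('jarL',top(.697,-.035,.015),'jarS',top(.697,.036,.01),'rolls',top(.641,-.225,.022),'ham',top(.64,.22,.006))
```

```text
jarL [0.06   0.0641 0.067 ] jarS [0.0458 0.0489 0.0516] rolls [0.0091 0.0462 0.0565] ham [0.023  0.0259 0.0296]
```

View pics/t2.png

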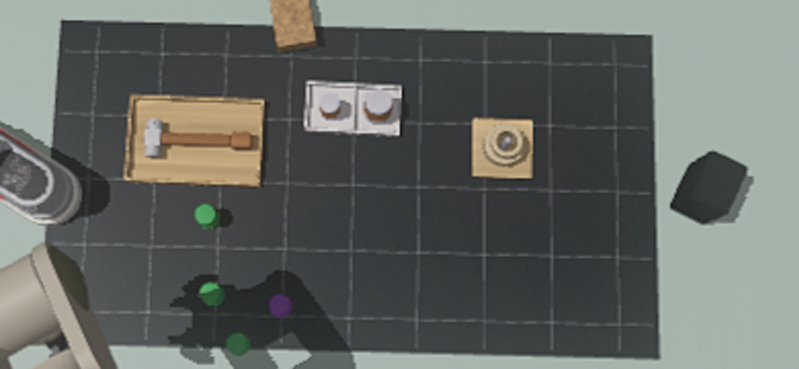

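The hammer lies in the tray at (195,138), the jars are in their bays at (332,105) and (378,105), and the rolls are on the post at (505,145).

Run:
```python
from h import *
f=dict(np.load('last_top.npz')); c=cloud(f)
r=np.hypot(c[...,0]-.641,c[...,1]+.225); m=(r<.036)&(c[...,2]>.042)&(c[...,2]<.057); q=c[m]
print(len(q),np.median(q[:,2]),(q.min(0)+q.max(0))/2,q.max(0)-q.min(0))
m=(r<.036)&(c[...,2]>.028)&(c[...,2]<.039); print(m.sum(),np.median(c[m][:,2]))
print(env.close_job())
```

```text
109 0.04963369220553426 [ 0.64101104 -0.22618991  0.0495253 ] [0.04395781 0.04313189 0.01488572]
127 0.03276399257644402
the job is handed in; nothing more can be done
None
```

I handed the job in at about 25 s of the 118 s allowed. In the last camera check, the hammer lay flat in the tray, both rolls were on the post with the small one on top, and each jar stood upright in its own bay. Everything was released, and the trainer and loudspeaker were not touched; the hand-in returned no verdict.

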